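Close the battery bay of the robot vacuum

ROBOT

A 6-joint arm with a two-finger parallel gripper is mounted at the origin on a cart in front of the work surface, level with it; the furniture and walls round the work are solid. World frame = base frame: x ahead of the robot, y to its left, z up, the work surface at z = 0. Lengths are in m, angles in rad, forces in N, time in s.
With the tool pointing down it reaches from about 0.35 to 0.975 m from the base axis. Payload 17.4 kg.
Tool frame: the origin (TCP) lies midway between the tips of the shut fingers; the grasp point (between the pads) lies 19 mm behind it; z points along the fingers, y is the line along which they close (so a half turn about z gives the same grasp; the last joint's range is limited). The gripper opens to 85 mm and grips with 20 to 120 N. Pads are 22 mm wide; open, the fingers measure 114 mm over their backs; the gripper's body (76 mm by 85 mm) begins 54 mm behind the grasp point. The pads swing forward as they close: fully open they stand 13 mm farther back than shut.
Start: joints at [-1.371, 0.116, 1.442, -0, 1.584, -0.038], TCP at [0.159, -0.656, 0.231] pointing down, gripper open.
Joint ranges: [-2.83, 2.83], [-0.83, 2.19], [0.07, 2.5], [-1.14, 4.28], [0.01, 3], [-2.97, 2.97]. Speed limits (rad/s): [1.89, 1.89, 2.22, 3.14, 3.14, 3.14].

INTERFACE

Orientations are given as a unit quaternion [x, y, z, w].
In Python, from station import get_obs, snapshot, camera_model, finish_job gives the robot as it stands. The module is installed in compiled form; this text tells all that it offers.
- The arm moves only by the tool jog_arm, never from a script. Its argument "increments" is one flat list of numbers, 7 for each row, row after row: the shift along the tool's x, y, z in m, then the turn, a rotation vector about the tool's x, y, z in degrees, then the gripper's target within -1 to 1 (shut at 1, half-way at 0, fully open at -1). In form: [x, y, z, wx, wy, wz, claw, x, y, z, wx, wy, wz, claw, ...]. A call has 1 to 5 rows; each row shifts and turns the commanded pose from where the row before left it, along the tool's axes as they then stand; what a row does not reach is not made up. A row lasts 1/10 s, in which the tool goes at most 50 mm and 8.59 degrees, less where a joint would pass 70% of its speed; a pose out of reach is approached as far as the arm can. A call with a gripper value outside its range is refused whole. The fingers move at their own pace and stop on an object; "force" is the grip in N (left out, the last holds). Time passes only in rows, so rows that do not move let the fingers close. It gives the time, the measured TCP pose, the force, the opening and the grip force at its end, in the units of the state.
- get_obs(): the state, without advancing time (a new reading comes with each control period).
- snapshot(name): name is "side" or "top" or "wrist"; returns (picture, depth): 420x560x3 uint8, red, green, blue; 420x560 float32, m along the optical axis (not along the pixel's ray), 0 where there is no reading.
- camera_model(name): a dict with "camera_matrix" (3x3 intrinsics, pixels), "R" (3x3) and "t" (3): a world point X has camera coordinates R X + t. Camera axes: x right, y down, z forward; pixel columns grow to the right and rows downward; lengths in m; the calibration is good to about 2 mm. A picture is of the moment at which its call begins: read the wrist's pose just before it. camera_model takes no time and is no camera call; for the wrist camera it gives the pose at the moment of the call.
- finish_job(): hands the job in; it is judged then, once.
The state is a dict: "t": time; "joints": joint angles; "joint_velocities": joint speeds; "effort": joint torques, N m; "eef_pos": TCP position; "eef_rot": TCP orientation; "wrist_force": force on the tool from outside, world axes, zero at the start; "ft_torque": the same for the moment, N m; "width": finger opening in m; "finger_force": force on a finger pad.
Only numpy, scipy, OpenCV 4.12 (cv2) and the standard library are available. Lean on these libraries where they do the work, as an engineer would, in place of code of your own. Each camera call takes 0.05 s, during which the arm holds its last target. There are 200 camera calls.

TASK

Close the battery bay of the upturned robot vacuum with its orange cover: angle the cover's tongue in under the tray's lip, push it home, then lower the cover flat and press it down until the sprung latch has clicked over its edge. The plastic is brittle, so feel your way and do not force it, let go of the cover when it is locked, and leave the other things on the bench where they are.

Things in the scene. Friction and masses are not known exactly. Their poses are not given: they have to be found in the camera images.
- vacuum: black round robot vacuum, 260 mm across, lying fixed on its back, wheels and battery bay up, shell top at z = 42 mm. Origin at the middle of the disc on the bench; x points to the bay's far end with the lip, z up. The bay is a dark grey tray, clamped through slotted lugs: with its lip and latch it sits anywhere up to 3 mm nearer or farther along x than measured or stated
- bay (a point): (5, 0, 34) mm in the vacuum's frame, same axes: middle of the bay, level with the tops of its two side ledges, which carry the cover (y = 41.5 to 50.5 mm either side; open between them, with a blue battery, top at z = 30 mm, up to x = 60 mm). Side walls at y = 50.5 mm either side, tops at z = 42 mm
- groove_end (a point): (72, 0, 34) mm in the vacuum's frame, same axes: end of the groove at the far end of the bay, a hard wall (give or take the tray's 3 mm). Over it a lip reaches 8 mm back towards the bay (front at x = 64 mm), underside at z = 39.5 mm, top at z = 46 mm. Rigid, brittle parts: contact forces between cover and vacuum that add up to over 40 N (a push of some 25 N) crack them
- near_wall (a point): (-61.5, 0, 42) mm in the vacuum's frame, same axes: top of the bay's near wall (give or take the tray's 3 mm), 12 mm thick, latch in its middle. From here to the lip are only 125.5 mm, so the 132 mm long cover goes in only nose down, tongue first; with the tongue home, 1.5 mm are to spare here
- cover: orange plastic cover, about 0.12 kg, lying flat, rib up. Origin under the middle of its plate; x points to the tongue, z up. Plate 120 x 96 mm (x = -60 to 60 mm), 8 mm thick, but 4 mm at x = -60 to -54 mm where the latch hooks over. Tongue x = 60 to 72 mm, 70 mm wide, 3.5 mm thick, level with the underside. Fitted, its underside is at z = 34 mm
- grip_rib (a point): middle of the top of the cover's grip rib, (-25, 0, 24) mm in the cover's frame, same axes. The rib is 12 mm thick along x, 50 mm long along y, and stands from z = 8 to z = 24 mm
- latch (a joint): orange sprung finger in the near wall, 30 mm wide; in m, 0 when out (at the start, and once snapped over the cover's edge), 0.0055 pushed back. Nose 3.5 mm into the bay at z = 39.5 mm, 60 degree ramp above it up to z = 48 mm. The cover's edge pressed down on the ramp pushes it back (3 N, and 1.5 N more per mm): about 6 to 12 N at the rib, which drops as it snaps, then the ledges stop the cover
- tongue_tip (a point): middle of the tongue's end, at the underside: (72, 0, 0) mm in the cover's frame, same axes
- latch_edge (a point): middle of the edge that the latch hooks over, at its upper corner: (-60, 0, 4) mm in the cover's frame, same axes
- screw_tray: round steel tray with screws, 108 mm across, on the green mat; to be left alone
- spare_wheel: black wheel, 65 mm across, on the green mat; to be left alone
- cutters: red-handled cutters, 152 mm long, on the green mat; to be left alone

How it is judged:
By the outcome, as a careful person would: the job done as asked, in the order asked, and still so for the second after the job is handed in, with the robot touching nothing.
It also fails if it takes over 51 s, if anything falls off the work surface, if the arm or the gripper's body presses on something with over 40 N, if the wrist force passes 120 N, or if a joint passes its speed limit or range.

## Working session

There is one attempt and no reset: what is moved stays moved. The work goes in short steps, Python scripts to look and compute and a tool call to move; the robot and the scene stay as the last step left them, time stands still between calls to the robot, and variables do not carry over. Pictures are saved under pics/ and viewed, at most 10 in all, crops included, and the job is handed in when it is done.

Besides the shell and the picture viewer there is one more tool, called as name(argument=value, ...) on one line, values as JSON. jog_arm: Moves the arm, as the interface text tells. Its arguments: {"type":"object","properties":{"increments":{"type":"array"},"force":{"type":"number"}},"required":["increments"]}

```bash
mkdir -p pics; python3 - <<'E'
from station import *
import cv2,numpy as np
for n in ("top","side"):
    p,d=snapshot(n); cv2.imwrite(f"pics/{n}0.png",p[:,:,::-1]); np.savez(f"{n}0.npz",p=p,d=d,**camera_model(n))
print(get_obs()); print(camera_model("top"))
E
```

```text
{'t': 0.1, 'joints': array([-1.37079261e+00,  1.16459921e-01,  1.44216937e+00,  2.46906964e-05,
        1.58400668e+00, -3.77891374e-02]), 'joint_velocities': array([ 7.43410710e-04,  2.49028177e-04, -9.09595347e-04,  1.76452865e-04,
        5.37653408e-05,  1.14725235e-05]), 'effort': array([ 2.18508445e-03, -7.33662200e+01, -6.33787107e+01,  4.86008469e-05,
        5.25972369e-03, -2.44596684e-06]), 'eef_pos': array([ 0.15897538, -0.65584756,  0.2306393 ]), 'eef_rot': array([ 9.92939989e-01,  1.18616637e-01, -2.99598688e-05, -5.20940143e-04]), 'wrist_force': array([-0.44423059,  0.77924359, -0.59605495]), 'ft_torque': array([-0.01390388, -0.02141739, -0.01546981]), 'finger_force': 0.0, 'width': 0.08531945646139294}
{'camera_matrix': array([[390.53178732,   0.        , 287.56962815],
       [  0.        , 390.53178732, 211.80453354],
       [  0.        ,   0.        ,   1.        ]]), 'R': array([[-0.01426705, -0.99982673, -0.01195685],
       [-0.99822263,  0.01493412, -0.05769355],
       [ 0.05786212,  0.01111248, -0.99826273]]), 't': array([0.02067943, 0.62407075, 0.86344612])}
```

View pics/top0.png

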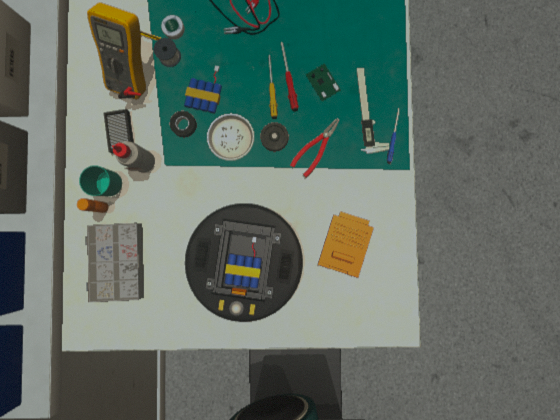

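View pics/side0.png

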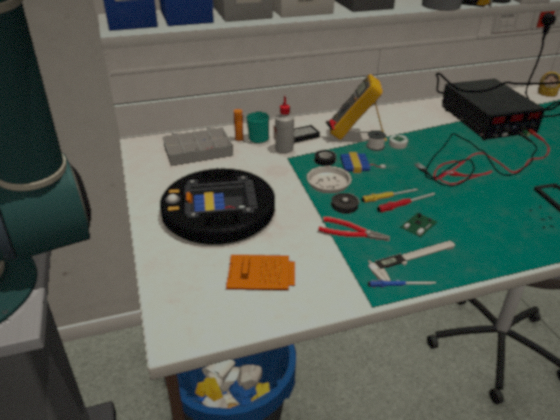

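The top view shows the vacuum centred near (243,262), with the latch at (238,292) and the lip at the top near (246,222). The cover is at (347,245) with its tongue up at (355,213) and its rib at (343,257). The side view agrees.

```bash
cat > h.py <<'E'
import numpy as np, cv2
from station import *
from scipy.spatial.transform import Rotation as Rt
def cloud(d,m):
    K,R,t=m["camera_matrix"],m["R"],m["t"]
    v,u=np.mgrid[:d.shape[0],:d.shape[1]]
    c=np.stack([(u-K[0,2])/K[0,0]*d,(v-K[1,2])/K[1,1]*d,d],-1)
    return (c-t)@R          # R^T (c-t)
def onplane(uv,m,z):
    K,R,t=m["camera_matrix"],m["R"],m["t"]
    r=np.c_[(np.asarray(uv,float)-[K[0,2],K[1,2]])/[K[0,0],K[1,1]],np.ones(len(uv))]@R
    o=-R.T@t
    return o+r*((z-o[2])/r[:,2])[:,None]
def orange(p):
    h=cv2.cvtColor(p,cv2.COLOR_RGB2HSV)
    return cv2.inRange(h,(5,150,90),(20,255,255))
E
python3 - <<'E'
from h import *
z=np.load("top0.npz"); p,d=z["p"],z["d"]; X=cloud(d,z)
m=orange(p); n,l,s,c=cv2.connectedComponentsWithStats(m)
for i in range(1,n):
    if s[i,4]>20: print(i,s[i],c[i],np.median(X[l==i],0))
i=1+np.argmax(s[1:,4]); M=(l==i)&(X[...,2]<.016)
uv=np.argwhere(l==i)[:,::-1]; q=onplane(uv,z,.008)[:,:2]
r=cv2.minAreaRect((q*1000).astype(np.float32)); print("cover rect",r, cv2.boxPoints(r))
# disc
dm=(X[...,2]>.028)&(X[...,2]<.06)&(np.hypot(X[...,0]-.5,X[...,1]-.1)<.25)
dm=cv2.morphologyEx(dm.astype(np.uint8),cv2.MORPH_OPEN,np.ones((3,3)))
n,l,s,c=cv2.connectedComponentsWithStats(dm)
for i in range(1,n):
  if s[i,4]>200:
    P=X[l==i]; print(s[i],c[i],cv2.minEnclosingCircle((P[:,:2]*1000).astype(np.float32)),np.percentile(P[:,2],[5,50,95]))
print(onplane([(238,292),(246,222)],z,.044))
w=camera_model("wrist"); o=get_obs(); T=Rt.from_quat(o["eef_rot"])
print("cam in tool",T.inv().apply(-w["R"].T@w["t"]-o["eef_pos"]), (w["R"]@T.as_matrix()).T, w["camera_matrix"])
g=cv2.resize(p[195:335,175:315],(700,700),interpolation=cv2.INTER_CUBIC); cv2.imwrite("pics/c1.png",g[:600,:,::-1])
E
```

```text
1 [87 12 10 33 58] [91.32758621 26.56896552] [0.99294903 0.39599738 0.14854924]
3 [128  15  10  16  28] [132.75  22.  ] [0.99324988 0.30773708 0.15923194]
18 [97 46  5 16 22] [99.13636364 53.77272727] [0.95805867 0.40287198 0.10069562]
25 [101  63   7  26  32] [103.34375  74.46875] [0.93123855 0.4136857  0.05867876]
39 [ 77 199  16  11 129] [ 83.65116279 203.78294574] [0.64301684 0.43616546 0.08971084]
40 [ 94 201   9   8  45] [ 97.44444444 204.57777778] [0.64478913 0.42802709 0.05021299]
41 [ 318  212   55   65 2307] [345.81491114 244.11790204] [ 0.5495601  -0.11955649  0.00803625]
42 [232 288  14   7  83] [238.34939759 290.90361446] [0.45298666 0.12027412 0.04756061]
cover rect ((551.1853637695312, -120.08724975585938), (94.604736328125, 129.03475952148438), 71.22117614746094) [[ 474.87497  -144.10246 ]
 [ 597.041    -185.6408  ]
 [ 627.4957    -96.07204 ]
 [ 505.3297    -54.533707]]
[ 185  203  118  119 8725] [243.22567335 262.32229226] ((515.5338745117188, 111.04263305664062), 130.5) [0.03483863 0.04206403 0.04905522]
[[0.45022847 0.12124936 0.044     ]
 [0.60180097 0.1026461  0.044     ]]
cam in tool [ 6.70123020e-02 -2.85615640e-05 -1.43440551e-01] [[ 4.09257384e-05 -9.64287534e-01 -2.64857603e-01]
 [ 9.99999974e-01  9.84543530e-05 -2.03930593e-04]
 [ 2.22724112e-04 -2.64857588e-01  9.64287513e-01]] [[317.01200198   0.         277.14090523]
 [  0.         317.01200198 212.19184963]
 [  0.           0.           1.        ]]
```

```bash
cat >> h.py <<'E'
def tooldown(yx_deg,pitch=0.):
    """tool z down, tool y along world yaw yx_deg; pitch = nose-down tilt (deg) about tool x"""
    a=np.radians(yx_deg); y=np.array([np.cos(a),np.sin(a),0]); z=np.array([0,0,-1.])
    return Rt.from_matrix(np.c_[np.cross(y,z),y,z])*Rt.from_euler('x',pitch,degrees=True)
def plan(p1,R1,n=None,claw=-1,p0=None,R0=None):
    o=get_obs(); p0=o["eef_pos"] if p0 is None else p0; R0=Rt.from_quat(o["eef_rot"]) if R0 is None else R0
    p1=np.asarray(p1,float); rv=(R0.inv()*R1).as_rotvec(degrees=True)
    n=n or int(max(np.ceil(np.linalg.norm(p1-p0)/.048),np.ceil(np.linalg.norm(rv)/8.3),1))
    R=R0; rows=[]
    for k in range(n):
        d=R.inv().apply((p1-p0)/n); rows.append([*np.round(d,4),*np.round(rv/n,2),claw]); R=R*Rt.from_rotvec(rv/n,degrees=True)
    for k in range(0,n,5): print([float(x)+0. for r in rows[k:k+5] for x in r])
E
cp /dev/null /dev/null; python3 -c "
from h import *
plan([.545,-.118,.11],tooldown(-18.8))"
```

```text
[0.0335, -0.0288, 0.0081, 0.0, 0.0, -3.84, -1.0, 0.0353, -0.0265, 0.0081, 0.0, 0.0, -3.84, -1.0, 0.037, -0.0241, 0.0081, 0.0, 0.0, -3.84, -1.0, 0.0385, -0.0215, 0.0081, 0.0, 0.0, -3.84, -1.0, 0.0399, -0.0189, 0.0081, 0.0, 0.0, -3.84, -1.0]
[0.0411, -0.0162, 0.0081, 0.0, 0.0, -3.84, -1.0, 0.0421, -0.0134, 0.0081, 0.0, 0.0, -3.84, -1.0, 0.0429, -0.0106, 0.0081, 0.0, 0.0, -3.84, -1.0, 0.0435, -0.0077, 0.0081, 0.0, 0.0, -3.84, -1.0, 0.0439, -0.0047, 0.0081, 0.0, 0.0, -3.84, -1.0]
[0.0441, -0.0018, 0.008, 0.0, 0.0, -3.84, -1.0, 0.0441, 0.0012, 0.008, 0.0, 0.0, -3.84, -1.0, 0.0439, 0.0041, 0.008, 0.0, 0.0, -3.84, -1.0, 0.0436, 0.0071, 0.008, 0.0, 0.0, -3.84, -1.0, 0.043, 0.01, 0.008, 0.0, 0.0, -3.84, -1.0]cp: '/dev/null' and '/dev/null' are the same file
```

jog_arm(increments=[0.0335,-0.029,0.008,0,0,-3.84,-1,0.0355,-0.0265,0.008,0,0,-3.84,-1,0.037,-0.024,0.008,0,0,-3.84,-1,0.0385,-0.0215,0.008,0,0,-3.84,-1,0.04,-0.019,0.008,0,0,-3.84,-1])

```text
t: 0.6
eef_pos: [0.2885, -0.4747, 0.1907]
eef_rot: [0.959, 0.284, -0.0, -0.0]
wrist_force: [0.5, -0.4, 0.7]
width: 0.0851
finger_force: 0.0
```

jog_arm(increments=[0.041,-0.016,0.008,0,0,-3.84,-1,0.042,-0.0135,0.008,0,0,-3.84,-1,0.043,-0.0105,0.008,0,0,-3.84,-1,0.0435,-0.0075,0.008,0,0,-3.84,-1,0.044,-0.0045,0.008,0,0,-3.84,-1])

```text
t: 1.1
eef_pos: [0.4176, -0.2957, 0.1509]
eef_rot: [0.898, 0.44, -0.0, 0.0]
wrist_force: [0.5, -1.2, -0.1]
width: 0.0854
finger_force: 0.0
```

jog_arm(increments=[0.044,-0.002,0.008,0,0,-3.84,-1,0.044,0.001,0.008,0,0,-3.84,-1,0.044,0.004,0.008,0,0,-3.84,-1,0.0435,0.007,0.008,0,0,-3.84,-1,0.043,0.01,0.008,0,0,-3.84,-1])

```text
t: 1.6
eef_pos: [0.5458, -0.1161, 0.1109]
eef_rot: [0.812, 0.583, -0.0, 0.0]
wrist_force: [1.1, -1.1, 1.2]
width: 0.0853
finger_force: 0.0
```

jog_arm(increments=[0,0,0,0,0,0,-1,0,0,0,0,0,0,-1])

```text
t: 1.8
eef_pos: [0.545, -0.1172, 0.1107]
eef_rot: [0.813, 0.583, -0.0, -0.0]
wrist_force: [0.4, -0.6, 0.4]
width: 0.0856
finger_force: 0.0
```

```bash
cat > cov.py <<'E'
from h import *
w=camera_model("wrist"); o=get_obs(); p,d=snapshot("wrist")
cv2.imwrite("pics/w1.png",p[:,:,::-1]); np.savez("w1.npz",p=p,d=d,**w)
print(o["t"],o["eef_pos"],o["eef_rot"])
X=cloud(d,w); m=orange(p); n,l,s,c=cv2.connectedComponentsWithStats(m); i=1+np.argmax(s[1:,4]); M=l==i
print(s[i],np.percentile(X[M][:,2],[2,20,50,80,98]))
zz=X[...,2]; a=M&(zz<.0115)&(zz>.005)   # plate top
r=cv2.minAreaRect((X[a][:,:2]*1000).astype(np.float32)); print("plate rect",r); print(cv2.boxPoints(r))
b=M&(zz>.021)
r=cv2.minAreaRect((X[b][:,:2]*1000).astype(np.float32)); print("rib",r,X[b].mean(0))
b=M&(zz<.006); print("low median",b.sum(),np.median(X[b],0))
E
python3 cov.py
```

```text
1.8 [ 0.54504923 -0.11717565  0.11068551] [ 8.12552291e-01  5.82887947e-01 -4.72313841e-04 -4.38210921e-04]
[  204   152   168   115 15561] [0.00408914 0.00819956 0.00889846 0.00957224 0.02491008]
plate rect ((553.2083129882812, -120.20055389404297), (95.16370391845703, 130.58053588867188), 71.31157684326172)
[[ 476.11423 -144.35324]
 [ 599.8099  -186.19408]
 [ 630.30237  -96.04787]
 [ 506.60675  -54.20703]]
rib ((535.5178833007812, -90.89559173583984), (95.2820053100586, 18.837154388427734), 61.297027587890625) [ 0.52808746 -0.1062291   0.04458283]
low median 1155 [ 0.6096359  -0.13235546  0.0044897 ]
```

View pics/w1.png

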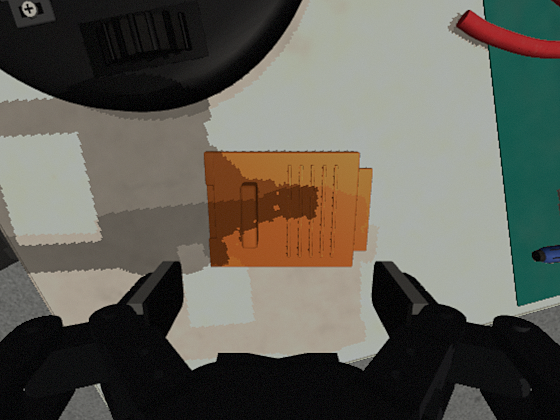

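The wrist view shows the cover spanning columns 205–372 with the tongue on the right. Its rib's top is at about cols 241–257, rows 183–247. The vacuum is at the upper left.

```bash
python3 - <<'E'
from h import *
z=np.load("w1.npz"); p,d=z["p"],z["d"]; X=cloud(d,z); m=orange(p)>0
zz=X[...,2]; u=np.mgrid[:420,:560]
b=m&(zz>.018)&(zz<.03)&(u[0]>170)&(u[0]<260)&(u[1]>230)&(u[1]<270)
b=cv2.morphologyEx(b.astype(np.uint8),cv2.MORPH_OPEN,np.ones((3,3)))
q=onplane(np.argwhere(b)[:,::-1],z,.024)[:,:2]*1000
print("rib",cv2.minAreaRect(q.astype(np.float32)),q.mean(0),len(q),np.median(zz[b>0]))
yaw=np.radians(-18.8);ex=np.array([np.cos(yaw),np.sin(yaw)]);c=np.array([553.2,-120.2])
print("origin",c-6*ex,"rib pred",c-31*ex)
n,l,s,_=cv2.connectedComponentsWithStats(m.astype(np.uint8)); M=l==1+np.argmax(s[1:,4])
q=onplane(np.argwhere(M)[:,::-1],z,.008)[:,:2]*1000; print(cv2.minAreaRect(q.astype(np.float32)))
E
```

```text
rib ((524.66552734375, -110.90845489501953), (48.93325424194336, 11.64396858215332), 70.76790618896484) [ 523.67221602 -112.91973021] 479 0.024734642199983406
origin [ 547.52010444 -118.26640583] rib pred [ 523.85387294 -110.20976345]
((552.9306030273438, -120.09535217285156), (94.90755462646484, 129.67111206054688), 71.31432342529297)
```

```bash
python3 -c "
from h import *
plan([.52,.11,.145],tooldown(-7))"
```

```text
[0.0416, -0.0194, -0.0068, -0.01, 0.0, -2.36, -1.0, 0.0423, -0.0177, -0.0068, -0.01, 0.0, -2.36, -1.0, 0.043, -0.0159, -0.0068, -0.01, 0.0, -2.36, -1.0, 0.0436, -0.0141, -0.0068, -0.01, 0.0, -2.36, -1.0, 0.0442, -0.0123, -0.0068, -0.01, 0.0, -2.36, -1.0]
```

jog_arm(increments=[0.0415,-0.0195,-0.007,0,0,-2.36,-1,0.0425,-0.0175,-0.007,0,0,-2.36,-1,0.043,-0.016,-0.007,0,0,-2.36,-1,0.0435,-0.014,-0.007,0,0,-2.36,-1,0.044,-0.0125,-0.006,0,0,-2.36,-1])

```text
t: 2.35
eef_pos: [0.5196, 0.1101, 0.1463]
eef_rot: [0.749, 0.662, 0.0, 0.0]
wrist_force: [1.2, 0.1, -0.2]
width: 0.0856
finger_force: 0.0
```

jog_arm(increments=[0,0,0,0,0,0,-1,0,0,0,0,0,0,-1])

```text
t: 2.55
eef_pos: [0.5199, 0.1094, 0.1457]
eef_rot: [0.749, 0.663, 0.0, 0.0]
wrist_force: [0.2, -0.3, 1.2]
width: 0.0856
finger_force: 0.0
```

```bash
python3 - <<'E'
from h import *
w=camera_model("wrist"); o=get_obs(); p,d=snapshot("wrist")
np.savez("w2.npz",p=p,d=d,**w)
print(o["t"],o["eef_pos"],o["eef_rot"])
q=np.clip(p.astype(float)*1.8,0,255).astype(np.uint8); cv2.imwrite("pics/w2.png",cv2.resize(q,(800,600),interpolation=cv2.INTER_CUBIC)[:,:,::-1])
E
```

```text
2.55 [0.5199352  0.10944634 0.14568028] [7.48865257e-01 6.62722193e-01 1.75567891e-04 3.00560633e-04]
```

View pics/w2.png

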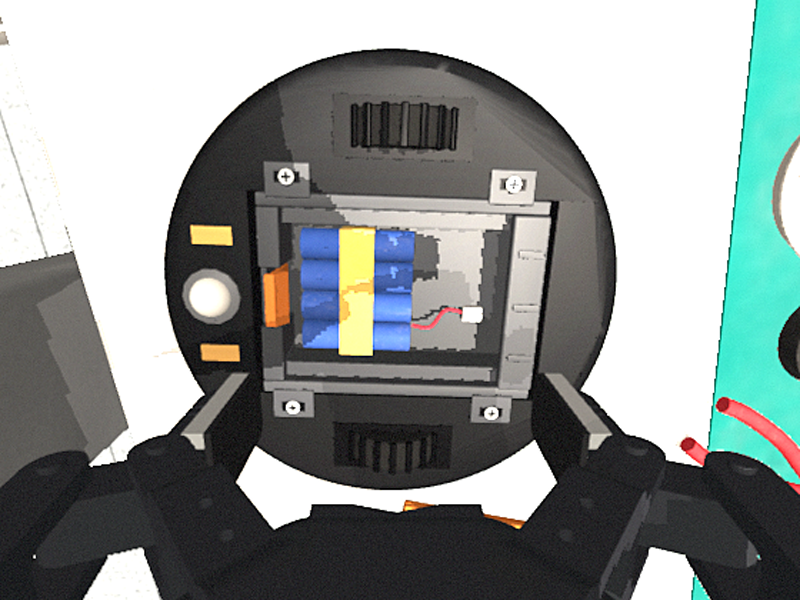

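The wrist view (shown at 800x600) has the bay level: lip front edge at col ~513, side walls' inner edges at rows ~208 and ~390, and the orange latch at (275,297). I'll refine it using depth.

```bash
python3 - <<'E'
from h import *
z=np.load("w2.npz"); p,d=z["p"],z["d"]; X=cloud(d,z); zz=X[...,2]
# disc from silhouette at rim: circle fit on shell points
m=(zz>.025)&(zz<.05)&(np.hypot(X[...,0]-.5155,X[...,1]-.111)<.14)
P=X[m][:,:2]
print("circ",cv2.minEnclosingCircle((P*1000).astype(np.float32)))
for yaw in (-9,-8,-7.5,-7,-6.5,-6,-5):
    a=np.radians(yaw); ex=np.array([np.cos(a),np.sin(a)]); ey=np.array([-ex[1],ex[0]])
    q=(X[...,:2]-[.5155,.111])*1000; x=q@ex; y=q@ey
    # wall edges: for x bins, extents of low region (z<.037) across y
    E=[]
    for x0 in np.arange(-45,56,5):
        s=(abs(x-x0)<2.5)&(abs(y)<70)
        lo=s&(zz<.037)&(zz>.02)
        E.append((np.percentile(y[lo],1),np.percentile(y[lo],99)))
    E=np.array(E); xs=np.arange(-45,56,5)
    print(yaw,"slopes",np.degrees(np.polyfit(xs,E[:,0],1)[0]),np.degrees(np.polyfit(xs,E[:,1],1)[0]),"mid",np.median(E,0),E.mean())
a=np.radians(-7); ex=np.array([np.cos(a),np.sin(a)]); ey=np.array([-ex[1],ex[0]])
x=q@ex; y=q@ey
for x0 in range(-80,90,2):
    s=(abs(x-x0)<1)&(abs(y)<30); s2=(abs(x-x0)<1)&(abs(abs(y)-46)<2)
    if x0<-50 or x0>50: print(x0,np.round([np.median(zz[s])*1000,np.median(zz[s2])*1000],1),end="; ")
print()
for y0 in range(-64,66,2):
    s=(abs(y-y0)<1)&(abs(x)<40)
    if abs(y0)>36: print(y0,round(np.median(zz[s])*1000,1),end="; ")
print()
m=orange(p)>0; m&=(zz>.03)&(abs(x)<75)&(abs(y)<40)
print("latch",m.sum(),x[m].min(),x[m].max(),y[m].min(),y[m].max(),np.percentile(zz[m],[5,50,95]), y[m].mean())
E
```

```text
circ ((517.2411499023438, 110.55599975585938), 130.45281982421875)
-9 slopes -0.32291473957846323 2.215036803465193 mid [-50.91705275  49.05507083] -0.34676875018927333
-8 slopes -1.2360297773588111 0.8761318621874652 mid [-50.69262505  49.04677699] -0.360842980988942
-7.5 slopes -1.7238744446087608 0.6113414320499652 mid [-50.69346837  49.29695008] -0.23350961535227927
-7 slopes -2.240799561191352 0.13137761453268793 mid [-50.66971403  49.46742378] -0.28958161823090056
-6.5 slopes -2.706231981087264 -0.34329635548748805 mid [-50.90987168  49.59647443] -0.1667436594909898
-6 slopes -3.251949699419383 -0.9032951274009651 mid [-51.00539538  49.6336621 ] -0.256125223816396
-5 slopes -4.27728344316009 -0.7640994185790251 mid [-51.25647505  50.06702818] -0.2820212227555511
-80 [42.8 42.9]; -78 [42.6 40.4]; -76 [36.  42.5]; -74 [36.1 36.4]; -72 [37.4 42.8]; -70 [43.1 42.5]; -68 [211.9  42.6]; -66 [214.3  42.8]; -64 [215.8  43.2]; -62 [215.4  42.4]; -60 [214.9  42.4]; -58 [214.7  35.2]; -56 [220.3  34.7]; -54 [214.9  34.9]; -52 [212.4  35. ]; 52 [196.9  34.9]; 54 [203.3  34.6]; 56 [210.3  34.7]; 58 [210.5  34.5]; 60 [210.4  34.1]; 62 [212.7  32.9]; 64 [228.9  34.6]; 66 [215.4  34.6]; 68 [215.3  43.1]; 70 [215.8  46.5]; 72 [215.3  46.8]; 74 [214.1  46.8]; 76 [212.8  46.8]; 78 [47.7 46.6]; 80 [46.9 46.9]; 82 [47.  46.6]; 84 [46.8 46.2]; 86 [46.3 46.2]; 88 [38.5 36.9]; 
-64 42.9; -62 42.8; -60 42.7; -58 42.6; -56 42.9; -54 42.8; -52 41.5; -50 36.2; -48 34.9; -46 34.8; -44 34.1; -42 25.8; -40 15.9; -38 11.6; 38 17.2; 40 34.6; 42 34.9; 44 34.9; 46 34.9; 48 34.9; 50 42.3; 52 42.9; 54 42.9; 56 42.8; 58 42.7; 60 42.8; 62 42.8; 64 42.8; 
latch 992 -71.69674497979794 24.969613666768456 -37.60065348770011 38.058828640933946 [0.03009525 0.04365903 0.05064306] 7.33604524530618
```

```bash
cat > bay.py <<'E'
from h import *
import sys
z=np.load(sys.argv[1]); X=cloud(z["d"],z); P=X.reshape(-1,3)*1000; P=P[(P[:,2]<60)&(P[:,2]>5)]
a=np.radians(-7); ex=np.array([np.cos(a),np.sin(a)]); ey=np.array([-ex[1],ex[0]])
q=P[:,:2]-[515.5,111.]; x=q@ex; y=q@ey; h=P[:,2]
def edge(u,v,sel,lo,hi,thr,up):   # per u-bin, v of the height step
    out=[]
    for u0 in np.arange(lo,hi,2.):
        s=sel&(abs(u-u0)<1.2); 
        if s.sum()<8: continue
        A=v[s&(h<thr)]; B=v[s&(h>=thr)]
        if len(A)<3 or len(B)<3: continue
        out.append((u0,(A.max()+B.min())/2 if up else (A.min()+B.max())/2, (B.min()-A.max()) if up else A.min()-B.max()))
    o=np.array(out); 
    for _ in range(4):
        c=np.polyfit(o[:,0],o[:,1],1); r=abs(o[:,1]-np.polyval(c,o[:,0])); o=o[r<=max(2*np.median(r),.3)]
    return len(o),"off %.2f slope %.2f deg gap %.2f"%(c[1],np.degrees(np.arctan(c[0])),np.median(o[:,2]))
print("y+ wall",edge(x,y,(abs(y-50)<6),-48,55,39,True))
print("y- wall",edge(x,y,(abs(y+50)<6),-48,55,39,False))
print("lip front",edge(y,x,(abs(x-66)<8),-45,45,43.5,True))
print("near wall",edge(y,x,(abs(x+60)<8)&(abs(y)>18),-45,45,39,False))
E
python3 bay.py w2.npz
python3 - <<'E'
from h import *
z=np.load("w2.npz"); X=cloud(z["d"],z); m=orange(z["p"])>0; zz=X[...,2]
n,l,s,c=cv2.connectedComponentsWithStats(m.astype(np.uint8))
a=np.radians(-7); ex=np.array([np.cos(a),np.sin(a)]); ey=np.array([-ex[1],ex[0]])
for i in range(1,n):
    if s[i,4]>150:
        P=(X[l==i][:,:2]*1000-[515.5,111]); print(s[i],np.percentile(P@ex,[1,50,99]),np.percentile(P@ey,[1,50,99]),np.percentile(zz[l==i],[2,98]))
E
```

```text
y+ wall (36, 'off 49.74 slope -1.69 deg gap 1.17')
y- wall (52, 'off -51.14 slope -1.87 deg gap -0.80')
lip front (38, 'off 69.39 slope 1.68 deg gap -7.82')
near wall (27, 'off -59.99 slope 1.82 deg gap -0.46')
[133 157  30  15 384] [-106.40916174  -95.03950453  -84.15657598] [31.71903511 37.14547114 41.77452691] [0.04208593 0.045117  ]
[ 238  159   24   69 1112] [-28.6886377  -20.19093445  -8.51001203] [-14.86230015  18.90320751  38.54149924] [0.02176303 0.03111392]
[185 186  18  43 639] [-71.11469737 -61.31273352 -56.03580007] [-12.65481109   2.82099852  16.61721921] [0.0367874  0.05119667]
[140 241  28  12 296] [-108.40265044  -97.57314106  -86.72012199] [-35.95366266 -30.93630842 -26.1015438 ] [0.04215851 0.04483656]
```

```bash
sed -i 's/radians(-7)/radians(-8.8)/' bay.py; cat >> bay.py <<'E'
for y0 in (-30,-15,0,15,30,40):
    s=(abs(y-y0)<5)&(x>56)&(x<88); xi=np.arange(56,88)
    print(y0,[int(np.median(h[s&(abs(x-v)<.6)]).round()) if (s&(abs(x-v)<.6)).any() else 0 for v in xi])
for y0 in (-35,-25,-10,0,10,25,35):
    s=(abs(y-y0)<4)&(x>-80)&(x<-50); xi=np.arange(-80,-50)
    print(y0,[int(np.median(h[s&(abs(x-v)<.6)]).round()) if (s&(abs(x-v)<.6)).any() else 0 for v in xi])
E
python3 bay.py w2.npz
```

```text
y+ wall (51, 'off 49.68 slope -0.07 deg gap 1.17')
y- wall (51, 'off -51.09 slope -0.09 deg gap -0.78')
lip front (40, 'off 69.38 slope 0.05 deg gap -7.77')
near wall (27, 'off -59.96 slope 0.03 deg gap -0.52')
-30 [11, 11, 11, 11, 11, 11, 11, 11, 11, 12, 44, 46, 45, 46, 46, 46, 46, 47, 47, 47, 47, 47, 47, 47, 47, 48, 47, 47, 47, 46, 0, 0]
-15 [16, 16, 17, 17, 11, 11, 11, 11, 11, 11, 44, 46, 46, 46, 46, 46, 46, 46, 47, 47, 47, 47, 47, 47, 47, 47, 47, 47, 47, 46, 45, 0]
0 [11, 11, 11, 11, 11, 10, 11, 11, 11, 11, 45, 46, 46, 46, 46, 46, 46, 46, 47, 47, 47, 47, 47, 47, 47, 47, 47, 47, 47, 46, 0, 0]
15 [11, 11, 11, 10, 11, 11, 11, 11, 11, 11, 44, 46, 46, 46, 46, 46, 46, 46, 47, 47, 47, 47, 47, 47, 47, 47, 47, 47, 47, 46, 46, 0]
30 [11, 11, 11, 11, 11, 11, 11, 11, 11, 11, 44, 46, 46, 46, 46, 46, 46, 46, 47, 47, 47, 47, 47, 47, 47, 47, 47, 47, 47, 47, 45, 0]
40 [35, 34, 12, 12, 34, 34, 35, 34, 34, 34, 45, 46, 47, 46, 47, 47, 47, 47, 47, 47, 47, 47, 47, 47, 47, 47, 47, 47, 47, 46, 45, 0]
-35 [43, 43, 43, 40, 36, 0, 0, 0, 42, 43, 43, 43, 43, 43, 43, 43, 43, 43, 43, 43, 28, 11, 11, 11, 11, 11, 0, 0, 27, 27]
-25 [43, 43, 43, 42, 37, 0, 0, 0, 42, 43, 43, 43, 43, 43, 43, 43, 43, 43, 43, 43, 30, 11, 11, 11, 11, 11, 11, 0, 25, 28]
-10 [42, 43, 43, 41, 34, 0, 0, 36, 37, 37, 0, 0, 0, 50, 50, 50, 50, 50, 49, 47, 45, 44, 42, 41, 11, 10, 0, 0, 28, 29]
0 [44, 43, 43, 40, 35, 0, 0, 0, 36, 37, 0, 0, 49, 50, 50, 50, 50, 50, 48, 47, 46, 44, 42, 41, 11, 11, 11, 0, 26, 25]
10 [43, 43, 43, 41, 34, 0, 0, 35, 36, 37, 31, 29, 0, 50, 50, 50, 50, 49, 27, 47, 46, 45, 43, 41, 11, 11, 11, 0, 0, 29]
25 [43, 43, 42, 43, 37, 36, 0, 0, 42, 43, 43, 43, 43, 43, 43, 43, 43, 43, 43, 43, 29, 11, 11, 11, 11, 12, 0, 0, 28, 29]
35 [43, 42, 43, 42, 36, 0, 0, 0, 42, 43, 43, 43, 43, 43, 43, 43, 43, 43, 43, 43, 30, 10, 11, 11, 10, 11, 11, 11, 11, 24]
```

```bash
python3 -c "
from h import *
R=tooldown(-18.8)
plan([.5242,-.1105,.07],R)
plan([.5242,-.1105,.011],R,p0=np.array([.5242,-.1105,.07]),R0=R)"
```

```text
[-0.0434, 0.0062, 0.0151, 0.0, 0.0, 2.35, -1.0, -0.0431, 0.008, 0.0151, 0.0, 0.0, 2.35, -1.0, -0.0428, 0.0097, 0.0151, 0.0, 0.0, 2.35, -1.0, -0.0423, 0.0115, 0.0151, 0.0, 0.0, 2.35, -1.0, -0.0418, 0.0132, 0.0151, 0.0, 0.0, 2.35, -1.0]
[0.0, 0.0, 0.0295, 0.0, 0.0, 0.0, -1.0, 0.0, 0.0, 0.0295, 0.0, 0.0, 0.0, -1.0]
```

jog_arm(increments=[-0.0435,0.006,0.015,0,0,2.35,-1,-0.043,0.008,0.015,0,0,2.35,-1,-0.043,0.0095,0.015,0,0,2.35,-1,-0.0425,0.0115,0.015,0,0,2.35,-1,-0.042,0.013,0.0155,0,0,2.35,-1])

```text
t: 3.1
eef_pos: [0.5228, -0.1135, 0.0693]
eef_rot: [0.814, 0.581, 0.0, 0.0]
wrist_force: [1.3, 0.2, -0.2]
width: 0.0855
finger_force: 0.0
```

jog_arm(increments=[0,0,0,0,0,0,-1,0,0,0,0,0,0,-1,0,0,0,0,0,0,-1])

```text
t: 3.4
eef_pos: [0.5236, -0.1102, 0.0702]
eef_rot: [0.813, 0.582, 0.0, 0.0]
wrist_force: [0.1, 0.0, -0.1]
width: 0.0852
finger_force: 0.0
```

```bash
python3 -c "
from h import *
print(get_obs()['eef_pos'],tooldown(-18.8).as_quat(),get_obs()['eef_rot'])
plan([.5242,-.1105,.011],tooldown(-18.8),n=3)"
```

```text
[ 0.52362704 -0.11021277  0.07015758] [0.81310076 0.58212297 0.         0.        ] [8.13033899e-01 5.82216325e-01 1.50698781e-04 8.19650374e-05]
[0.0, 0.0002, 0.0197, 0.01, 0.0, 0.0, -1.0, 0.0, 0.0002, 0.0197, 0.01, 0.0, 0.0, -1.0, 0.0, 0.0002, 0.0197, 0.01, 0.0, 0.0, -1.0]
```

jog_arm(increments=[0,0.0006,0.025,0,0,0,-1,0,0,0.02,0,0,0,-1,0,0,0.0142,0,0,0,-1,0,0,0,0,0,0,-0.2,0,0,0,0,0,0,0.2], force=30)

```text
t: 3.9
eef_pos: [0.5246, -0.1097, 0.0113]
eef_rot: [0.813, 0.583, 0.0, 0.0]
wrist_force: [-0.3, -0.1, 0.9]
width: 0.0591
finger_force: 0.0
```

jog_arm(increments=[0,0,0,0,0,0,1,0,0,0,0,0,0,1,0,0,0,0,0,0,1,0,0,0,0,0,0,1,0,0,0,0,0,0,1], force=40)

```text
t: 4.4
eef_pos: [0.5247, -0.1101, 0.0114]
eef_rot: [0.813, 0.583, 0.0, 0.0]
wrist_force: [-1.1, 0.8, 6.5]
width: 0.0106
finger_force: 40.0
```

```bash
cat >> h.py <<'E'
YAW=-8.8; O=np.array([.51698,.11011,0.])
EX=np.array([np.cos(np.radians(YAW)),np.sin(np.radians(YAW)),0]); EY=np.array([-EX[1],EX[0],0]); EZ=np.array([0,0,1.])
TIC=np.array([-25,.5,11.4])  # TCP in cover frame, mm
def goal(xt,zt,th,yt=0.):
    """TCP pose for tongue tip at tray-frame (xt,yt,zt) mm, nose down th deg"""
    r=Rt.from_euler('y',th,degrees=True).apply(TIC-[72,0,0])+[xt,yt,zt]
    return O+(EX*r[0]+EY*r[1]+EZ*r[2])/1000, tooldown(YAW,th)
def tip(o=None):
    """tongue tip and attitude in the tray frame from the measured TCP pose"""
    o=o or get_obs(); R=Rt.from_quat(o["eef_rot"]); B=np.c_[EX,EY,EZ]
    C=B.T@R.as_matrix()@np.array([[0,1,0],[1,0,0],[0,0,-1.]])  # cover axes in tray frame
    t=B.T@(np.array(o["eef_pos"])-O)*1000+C@(np.array([72,0,0])-TIC)
    e=Rt.from_matrix(C).as_euler('zyx',degrees=True)
    print("t %.2f tip"%o["t"],t.round(2),"yaw/pitch/roll",e.round(2),"F tray",(B.T@np.array(o["wrist_force"])).round(1),"M",np.round(o["ft_torque"],2),"w",round(o["width"],4))
E
python3 - <<'E'
from h import *
o=get_obs(); p0=o["eef_pos"]; R0=Rt.from_quat(o["eef_rot"])
p1=p0+[0,0,.09]; plan(p1,R0,n=3,claw=1)
p2,R2=goal(56,70,8); plan(p2,R2,claw=1,p0=p1,R0=R0); print(p2)
E
```

```text
[0.0, 0.0, -0.03, 0.0, 0.0, 0.0, 1.0, 0.0, 0.0, -0.03, 0.0, 0.0, 0.0, 1.0, 0.0, 0.0, -0.03, 0.0, 0.0, 0.0, 1.0]
[0.04, -0.0232, 0.0013, 1.61, -0.14, -1.98, 1.0, 0.0408, -0.0218, 0.0018, 1.61, -0.14, -1.98, 1.0, 0.0415, -0.0203, 0.0023, 1.61, -0.14, -1.98, 1.0, 0.0422, -0.0188, 0.0028, 1.61, -0.14, -1.98, 1.0, 0.0428, -0.0172, 0.0032, 1.61, -0.14, -1.98, 1.0]
[0.47903991 0.11648939 0.09478885]
```

jog_arm(increments=[0,0,-0.005,0,0,0,1,0,0,-0.015,0,0,0,1,0,0,-0.025,0,0,0,1,0,0,-0.03,0,0,0,1,0,0,-0.015,0,0,0,1], force=80)

```text
t: 4.9
eef_pos: [0.5251, -0.1102, 0.1041]
eef_rot: [0.813, 0.583, 0.001, 0.001]
wrist_force: [0.7, -0.1, -0.8]
width: 0.0099
finger_force: 79.5
```

jog_arm(increments=[0.02,-0.0118,0.0005,0.8,-0.07,-0.99,1,0.02,-0.0114,0.0007,0.8,-0.07,-0.99,1,0.0202,-0.0111,0.0008,0.8,-0.07,-0.99,1,0.0206,-0.0107,0.001,0.8,-0.07,-0.99,1,0.0206,-0.0104,0.001,0.8,-0.07,-0.99,1])

```text
t: 5.4
eef_pos: [0.5, 0.004, 0.0981]
eef_rot: [0.786, 0.617, -0.023, -0.027]
wrist_force: [0.1, 0.9, 0.0]
width: 0.0099
finger_force: 79.5
```

jog_arm(increments=[0.0209,-0.0099,0.0013,0.8,-0.07,-0.99,1,0.021,-0.0096,0.0013,0.8,-0.07,-0.99,1,0.0212,-0.0092,0.0015,0.8,-0.07,-0.99,1,0.0213,-0.0088,0.0015,0.8,-0.07,-0.99,1,0.0215,-0.0084,0.0017,0.8,-0.07,-0.99,1])

```text
t: 5.9
eef_pos: [0.4762, 0.1172, 0.0951]
eef_rot: [0.757, 0.649, -0.046, -0.053]
wrist_force: [-0.3, -0.2, -0.9]
width: 0.0098
finger_force: 79.5
```

jog_arm(increments=[0,0,0,0,0,0,1,0,0,0,0,0,0,1,0,0,0,0,0,0,1])

```text
t: 6.2
eef_pos: [0.4766, 0.1158, 0.095]
eef_rot: [0.758, 0.649, -0.046, -0.053]
wrist_force: [0.0, -0.4, -1.1]
width: 0.0089
finger_force: 79.4
```

```bash
python3 - <<'E'
from h import *
tip(); w=camera_model("wrist"); p,d=snapshot("wrist")
np.savez("w3.npz",p=p,d=d,**w)
q=np.clip(p.astype(float)*1.6,0,255).astype(np.uint8); cv2.imwrite("pics/w3.png",q[:,:,::-1])
plan(*goal(58,50,8),claw=1)
E
```

```text
t 6.20 tip [53.73 -1.11 70.15] yaw/pitch/roll [-0.04  8.01 -0.01] F tray [ 0.1 -0.4 -1.1] M [ 0.02 -0.07  0.02] w 0.0089
[0.0011, 0.007, 0.0194, 0.0, 0.0, -0.06, 1.0]
```

View pics/w3.png

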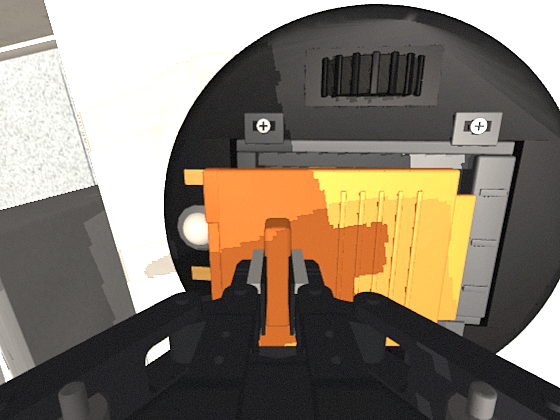

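The wrist view shows the cover held nose toward the lip at right, with its right plate edge at col ~458 and tongue to ~472. The rib is at cols 265–290 between the pads, and the yaw looks aligned with the bay. Next I'll check the in-hand pose from depth.

```bash
python3 - <<'E'
from h import *
o=get_obs(); z=np.load("w3.npz"); X=cloud(z["d"],z); m=orange(z["p"])>0
T=Rt.from_quat(o["eef_rot"]); L=T.inv().apply((X.reshape(-1,3)-o["eef_pos"]))*1000; L=L.reshape(X.shape)
# cover frame axes: x=tool y, y=tool x, z=-tool z ; add TIC
C=np.stack([L[...,1],L[...,0],-L[...,2]],-1)+TIC
u=np.mgrid[:420,:560]
s=m&(abs(C[...,2]-9)<4)&(C[...,0]>0)&(C[...,0]<55)&(u[0]<300); P=C[s]
c,*_=np.linalg.lstsq(np.c_[P[:,:2],np.ones(len(P))],P[:,2],rcond=None)
print("plate plane slopes deg x,y",np.degrees(c[:2]),"height",c[2])
s=m&(abs(C[...,2]-9)<4); P=C[s]; 
f=P[(P[:,1]>10)&(P[:,1]<30)]; print("x range",np.percentile(f[:,0],[.2,99.8]))
f=P[(P[:,0]>-10)&(P[:,0]<50)]; print("y max",np.percentile(f[:,1],[.5,99.5]))
for x0 in (-55,-45,-5,20,40,54):
    f=P[abs(P[:,0]-x0)<2]; print(x0,round(f[:,1].max(),2))
E
```

```text
plate plane slopes deg x,y [-0.14128148 -0.20297809] height 8.849897633557044
x range [-59.33153216  66.90683233]
y max [-25.45920386  47.85078012]
-55 47.98
-45 47.92
-5 47.95
20 47.98
40 48.05
54 47.99
```

jog_arm(increments=[0.0011,0.0035,0.01,0,0,0,1,0,0.0035,0.0095,0,0,0,1,0,0,0,0,0,0,1], force=60)

```text
t: 6.55
eef_pos: [0.4803, 0.1163, 0.0725]
eef_rot: [0.758, 0.649, -0.047, -0.054]
wrist_force: [-0.0, 0.6, -0.7]
width: 0.0094
finger_force: 79.5
```

```bash
python3 - <<'E'
from h import *
tip(); plan(*goal(59,34.6,8),n=4,claw=1)
E
```

```text
t 6.55 tip [57.16 -0.07 47.43] yaw/pitch/roll [-0.04  8.17 -0.05] F tray [-0.1  0.6 -0.7] M [ 0.02 -0.07 -0.01] w 0.0094
[0.0, 0.0009, 0.0032, -0.04, 0.01, -0.01, 1.0, 0.0, 0.0009, 0.0032, -0.04, 0.01, -0.01, 1.0, 0.0, 0.0009, 0.0032, -0.04, 0.01, -0.01, 1.0, 0.0, 0.0009, 0.0032, -0.04, 0.01, -0.01, 1.0]
```

jog_arm(increments=[0,0.0009,0.0032,0,0,0,1,0,0.0009,0.0032,0,0,0,1,0,0,0.0032,0,0,0,1,0,0,0.002,0,0,0,1,0,0,0,0,0,0,1])

```text
t: 7.05
eef_pos: [0.4809, 0.1167, 0.0626]
eef_rot: [0.757, 0.649, -0.046, -0.053]
wrist_force: [0.2, 0.3, -1.7]
width: 0.0097
finger_force: 79.5
```

jog_arm(increments=[0,0,0,0,0,0,1,0,0,0,0,0,0,1])

```text
t: 7.25
eef_pos: [0.4811, 0.1167, 0.063]
eef_rot: [0.757, 0.649, -0.045, -0.053]
wrist_force: [0.3, 0.0, -1.8]
width: 0.0097
finger_force: 79.5
```

```bash
python3 - <<'E'
from h import *
tip(); plan(*goal(62,34.6,8),n=3,claw=1)
E
```

```text
t 7.25 tip [58.03  0.56 38.22] yaw/pitch/roll [-0.01  8.    0.  ] F tray [ 0.3  0.1 -1.8] M [-0.02 -0.03 -0.03] w 0.0097
[-0.0002, 0.0015, 0.001, 0.0, 0.0, 0.0, 1.0, -0.0002, 0.0015, 0.001, 0.0, 0.0, 0.0, 1.0, -0.0002, 0.0015, 0.001, 0.0, 0.0, 0.0, 1.0]
```

jog_arm(increments=[-0.0004,0.0005,0.0015,0,0,0,1,0,0.0003,0.0015,0,0,0,1,0,0,0,0,0,0,1,0,0,0,0,0,0,1], force=60)

```text
t: 7.65
eef_pos: [0.4813, 0.1163, 0.0597]
eef_rot: [0.757, 0.649, -0.046, -0.053]
wrist_force: [-0.1, 0.2, -1.1]
width: 0.0094
finger_force: 79.5
```

```bash
python3 - <<'E'
from h import *
tip(); plan(*goal(64,34.6,8),n=3,claw=1)
E
```

```text
t 7.65 tip [58.28  0.1  34.86] yaw/pitch/roll [-0.01  8.03 -0.  ] F tray [-0.1  0.2 -1.1] M [-0.06 -0.08  0.06] w 0.0094
[0.0, 0.0019, -0.0002, -0.01, 0.0, 0.0, 1.0, 0.0, 0.0019, -0.0002, -0.01, 0.0, 0.0, 1.0, 0.0, 0.0019, -0.0002, -0.01, 0.0, 0.0, 1.0]
```

jog_arm(increments=[0,0.0015,-0.0001,0,0,0,1,0,0.0015,-0.0002,0,0,0,1,0,0.0015,-0.0002,0,0,0,1,0,0.0015,-0.0002,0,0,0,1,0,0,0,0,0,0,1])

```text
t: 8.15
eef_pos: [0.4875, 0.1153, 0.0596]
eef_rot: [0.757, 0.649, -0.046, -0.053]
wrist_force: [0.7, -0.1, -1.4]
width: 0.0095
finger_force: 79.5
```

jog_arm(increments=[0,0.001,-0.0001,0,0,0,1,0,0.001,-0.0002,0,0,0,1,0,0.001,-0.0001,0,0,0,1,0,0,0,0,0,0,1])

```text
t: 8.55
eef_pos: [0.4904, 0.1148, 0.0596]
eef_rot: [0.757, 0.649, -0.046, -0.053]
wrist_force: [0.2, -0.3, -0.4]
width: 0.0095
finger_force: 79.5
```

```bash
python3 -c "
from h import *
tip()"
```

```text
t 8.55 tip [67.47  0.09 34.77] yaw/pitch/roll [-0.01  8.02 -0.01] F tray [ 0.2 -0.2 -0.4] M [-0.01 -0.06 -0.03] w 0.0095
```

jog_arm(increments=[0,0.0008,-0.0001,0,0,0,1,0,0.0008,-0.0001,0,0,0,1,0,0,0,0,0,0,1])

```text
t: 8.85
eef_pos: [0.492, 0.1146, 0.0596]
eef_rot: [0.757, 0.649, -0.046, -0.053]
wrist_force: [-0.6, 0.4, -1.1]
width: 0.0101
finger_force: 79.5
```

jog_arm(increments=[0,0.0006,-0.0001,0,0,0,1,0,0.0006,-0.0001,0,0,0,1,0,0,0,0,0,0,1])

```text
t: 9.15
eef_pos: [0.4932, 0.1144, 0.0596]
eef_rot: [0.757, 0.649, -0.046, -0.053]
wrist_force: [-0.2, -0.2, -0.9]
width: 0.0094
finger_force: 79.5
```

```bash
python3 -c "
from h import *
tip()"
```

```text
t 9.15 tip [70.27  0.11 34.77] yaw/pitch/roll [-0.01  8.02 -0.  ] F tray [-0.2 -0.2 -0.9] M [-0.01 -0.02  0.03] w 0.0094
```

jog_arm(increments=[0,0.0004,-0.0001,0,0,0,1,0,0.0004,0,0,0,0,1,0,0,0,0,0,0,1])

```text
t: 9.45
eef_pos: [0.4939, 0.1143, 0.0596]
eef_rot: [0.757, 0.649, -0.046, -0.053]
wrist_force: [0.5, 0.4, -0.2]
width: 0.0099
finger_force: 79.5
```

jog_arm(increments=[0,0.0003,-0.0001,0,0,0,1,0,0,0,0,0,0,1])

```text
t: 9.65
eef_pos: [0.4942, 0.1143, 0.0596]
eef_rot: [0.757, 0.649, -0.046, -0.053]
wrist_force: [-0.5, 1.0, -1.4]
width: 0.0097
finger_force: 79.4
```

jog_arm(increments=[0,0.0003,0,0,0,0,1,0,0,0,0,0,0,1])

```text
t: 9.85
eef_pos: [0.4943, 0.1143, 0.0596]
eef_rot: [0.757, 0.649, -0.046, -0.053]
wrist_force: [-3.1, 1.0, 0.5]
width: 0.0094
finger_force: 79.5
```

```bash
python3 -c "
from h import *
tip()"
```

```text
t 9.85 tip [71.41  0.15 34.69] yaw/pitch/roll [-0.01  8.05 -0.  ] F tray [-3.2  0.5  0.5] M [ 0.16  0.44 -0.01] w 0.0094
```

```bash
cat >> h.py <<'E'
def arc(ths,xf,zs):
    """relative rows between goals, tongue's upper corner at xf"""
    P=[goal(xf-3.5*np.sin(np.radians(t)),z,t) for t,z in zip(ths,zs)]
    for (a,A),(b,B),t in zip(P,P[1:],ths[1:]): print("to",t,end=" "); plan(b,B,n=1,claw=1,p0=a,R0=A)
E
python3 - <<'E'
from h import *
arc([8,7,6,5,4,3,2,1,0],71.8,[34.7]*6+[34.5,34.2,34.0])
E
```

```text
to 7 [0.0, -0.0001, 0.0017, -1.0, 0.0, 0.0, 1.0]
to 6 [0.0, -0.0001, 0.0017, -1.0, 0.0, 0.0, 1.0]
to 5 [0.0, -0.0001, 0.0017, -1.0, 0.0, 0.0, 1.0]
to 4 [0.0, -0.0001, 0.0017, -1.0, 0.0, 0.0, 1.0]
to 3 [0.0, -0.0001, 0.0017, -1.0, 0.0, 0.0, 1.0]
to 2 [0.0, -0.0001, 0.0019, -1.0, 0.0, 0.0, 1.0]
to 1 [0.0, -0.0001, 0.002, -1.0, 0.0, 0.0, 1.0]
to 0 [0.0, -0.0001, 0.0019, -1.0, 0.0, 0.0, 1.0]
```

jog_arm(increments=[0,0.0002,0,0,0,0,1,0,0,0,0,0,0,1])

```text
t: 10.05
eef_pos: [0.4943, 0.1143, 0.0595]
eef_rot: [0.757, 0.649, -0.046, -0.053]
wrist_force: [-5.5, 1.7, 1.1]
width: 0.0098
finger_force: 79.6
```

jog_arm(increments=[0,-0.0001,0.0017,-1,0,0,1,0,-0.0001,0.0017,-1,0,0,1,0,0,0,0,0,0,1])

```text
t: 10.35
eef_pos: [0.4936, 0.1144, 0.056]
eef_rot: [0.758, 0.65, -0.034, -0.04]
wrist_force: [-4.1, 0.8, -0.3]
width: 0.0097
finger_force: 79.5
```

jog_arm(increments=[0,-0.0001,0.0017,-1,0,0,1,0,0,0,0,0,0,1])

```text
t: 10.55
eef_pos: [0.4933, 0.1144, 0.0543]
eef_rot: [0.759, 0.65, -0.029, -0.033]
wrist_force: [-5.5, 1.8, 0.1]
width: 0.01
finger_force: 79.5
```

```bash
python3 -c "
from h import *
tip()"
```

```text
t 10.55 tip [71.56  0.16 34.44] yaw/pitch/roll [ 0.    5.04 -0.01] F tray [-5.7  0.9  0.1] M [ 0.27  0.91 -0.  ] w 0.01
```

jog_arm(increments=[0,-0.0002,0.0016,-1,0,0,1,0,0,0,0,0,0,1])

```text
t: 10.75
eef_pos: [0.493, 0.1145, 0.0527]
eef_rot: [0.759, 0.65, -0.023, -0.027]
wrist_force: [-4.9, 1.5, -0.5]
width: 0.0094
finger_force: 79.5
```

jog_arm(increments=[0,-0.0001,0.0017,-1,0,0,1,0,0,0,0,0,0,1])

```text
t: 10.95
eef_pos: [0.4928, 0.1146, 0.0513]
eef_rot: [0.759, 0.651, -0.017, -0.02]
wrist_force: [-6.5, 1.6, 0.0]
width: 0.0093
finger_force: 79.6
```

```bash
python3 -c "
from h import *
tip()"
```

```text
t 10.95 tip [71.72  0.22 34.72] yaw/pitch/roll [ 0.    3.04 -0.  ] F tray [-6.6  0.6  0. ] M [ 0.27  1.06 -0.04] w 0.0093
```

jog_arm(increments=[0,-0.0003,0.0009,-0.5,0,0,1,0,0,0,0,0,0,1])

```text
t: 11.15
eef_pos: [0.4928, 0.1146, 0.0507]
eef_rot: [0.759, 0.651, -0.014, -0.017]
wrist_force: [-6.0, 1.1, 2.6]
width: 0.0095
finger_force: 80.0
```

jog_arm(increments=[0,-0.0001,0.0009,-0.5,0,0,1,0,0,0,0,0,0,1])

```text
t: 11.35
eef_pos: [0.4927, 0.1147, 0.05]
eef_rot: [0.759, 0.651, -0.011, -0.013]
wrist_force: [-5.8, 1.3, 4.6]
width: 0.0099
finger_force: 80.3
```

```bash
python3 -c "
from h import *
tip()"
```

```text
t 11.35 tip [71.85  0.27 35.14] yaw/pitch/roll [-0.01  2.02  0.01] F tray [-5.9  0.4  4.6] M [ 0.22  1.18 -0.07] w 0.0099
```

jog_arm(increments=[0,-0.0001,0.0013,-0.5,0,0,1,0,0,0,0,0,0,1])

```text
t: 11.55
eef_pos: [0.4924, 0.1146, 0.0483]
eef_rot: [0.759, 0.651, -0.009, -0.01]
wrist_force: [-5.3, 1.2, 1.9]
width: 0.0095
finger_force: 79.8
```

jog_arm(increments=[0,-0.0001,0.0012,-0.5,0,0,1,0,0,0,0,0,0,1])

```text
t: 11.75
eef_pos: [0.4923, 0.1147, 0.0471]
eef_rot: [0.759, 0.651, -0.006, -0.007]
wrist_force: [-5.8, 2.1, 1.6]
width: 0.0101
finger_force: 79.8
```

```bash
python3 -c "
from h import *
tip()"
```

```text
t 11.75 tip [71.69  0.21 33.98] yaw/pitch/roll [-0.01  1.04  0.  ] F tray [-6.1  1.2  1.6] M [ 0.3   0.91 -0.04] w 0.0101
```

jog_arm(increments=[0,-0.0001,0.0009,-0.5,0,0,1,0,0,0,0,0,0,1])

```text
t: 11.95
eef_pos: [0.4922, 0.1146, 0.0461]
eef_rot: [0.759, 0.651, -0.003, -0.004]
wrist_force: [-5.0, 1.0, -0.3]
width: 0.0095
finger_force: 79.6
```

jog_arm(increments=[0,-0.0001,0.0008,-0.4,0,0,1,0,0,0,0,0,0,1])

```text
t: 12.15
eef_pos: [0.4922, 0.1147, 0.0456]
eef_rot: [0.759, 0.651, -0.001, -0.001]
wrist_force: [-6.1, 1.8, 3.2]
width: 0.0095
finger_force: 80.0
```

```bash
python3 -c "
from h import *
tip()"
```

```text
t 12.15 tip [71.77  0.19 33.93] yaw/pitch/roll [-0.    0.13 -0.  ] F tray [-6.3  0.9  3.2] M [ 0.24  1.01 -0.06] w 0.0095
```

jog_arm(increments=[0,-0.0002,0.0004,-0.1,0,0,1,0,0,0,0,0,0,1])

```text
t: 12.35
eef_pos: [0.4922, 0.1147, 0.0455]
eef_rot: [0.759, 0.651, -0.0, -0.0]
wrist_force: [-7.0, 1.3, 7.1]
width: 0.0096
finger_force: 80.5
```

```bash
python3 - <<'E'
from h import *
tip(); w=camera_model("wrist"); p,d=snapshot("wrist"); np.savez("w4.npz",p=p,d=d,**w)
q=np.clip(p.astype(float)*1.6,0,255).astype(np.uint8); cv2.imwrite("pics/w4.png",q[:,:,::-1])
o=get_obs(); X=cloud(d,w).reshape(-1,3); m=(orange(p)>0).ravel(); B=np.c_[EX,EY,EZ]; Q=(X-O)@B*1000
P=Q[m&(Q[:,0]>-20)&(Q[:,0]<50)&(Q[:,1]>0)&(Q[:,1]<46)&(abs(Q[:,2]-43)<6)]
c,*_=np.linalg.lstsq(np.c_[P[:,:2],np.ones(len(P))],P[:,2],rcond=None); print("plate slope deg",np.degrees(c[:2]),"z0",c[2],"front/rear",c[2]+60*c[0],c[2]-54*c[0])
for x in range(-72,-48,1):
    s=m&(abs(Q[:,0]-x)<.6)&(abs(Q[:,1])<12); s2=m&(abs(Q[:,0]-x)<.6)&(Q[:,1]>22)&(Q[:,1]<40); print(x,*[round(np.median(Q[k,2]),1) if k.sum()>2 else None for k in (s,s2)],end="; ")
E
```

```text
t 12.35 tip [71.79  0.18 34.09] yaw/pitch/roll [-0.01  0.02  0.  ] F tray [-7.1  0.2  7.1] M [ 0.1   1.25 -0.04] w 0.0096
plate slope deg [ 0.14176764 -0.21111806] z0 43.03525220774662 front/rear 43.183710930738556 42.90163935705388
-72 38.3 None; -71 None None; -70 None None; -69 49.7 None; -68 50.1 None; -67 50.2 None; -66 50.2 None; -65 50.2 None; -64 50.0 None; -63 48.9 None; -62 47.1 35.6; -61 45.4 36.3; -60 43.8 42.2; -59 42.1 42.7; -58 39.4 42.7; -57 38.9 42.8; -56 38.9 42.9; -55 38.9 42.8; -54 42.0 42.9; -53 42.7 42.7; -52 42.8 42.8; -51 42.7 42.9; -50 42.8 42.8; -49 42.8 42.7;
```

View pics/w4.png

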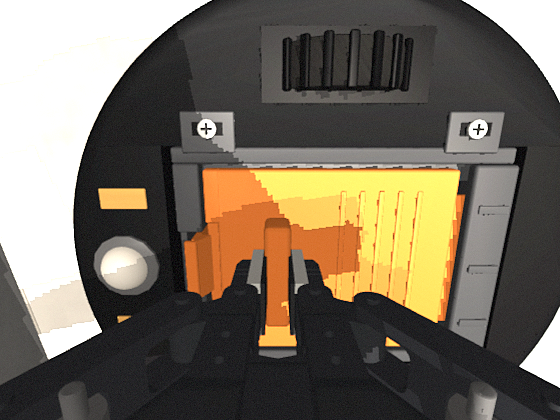

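The wrist view shows the cover flat in the bay with the tongue under the lip (col ~460). The latch ramp at (200,265) reads its rest profile over the 38 mm edge step, so it has clicked. I'll relax the preload, then release.

jog_arm(increments=[0,-0.0002,-0.0002,0,0,0,1,0,-0.0001,-0.0001,0,0,0,1,0,0,0,0,0,0,1], force=30)

```text
t: 12.7
eef_pos: [0.4921, 0.1146, 0.0455]
eef_rot: [0.759, 0.651, 0.0, 0.0]
wrist_force: [-1.1, 0.2, 3.0]
width: 0.0094
finger_force: 79.9
```

jog_arm(increments=[0,0,0,0,0,0,0.5,0,0,0,0,0,0,0.4,0,0,0,0,0,0,0.3])

```text
t: 13.0
eef_pos: [0.4918, 0.1146, 0.0452]
eef_rot: [0.759, 0.651, -0.0, -0.0]
wrist_force: [0.4, -0.9, -0.3]
width: 0.0301
finger_force: 0.0
```

jog_arm(increments=[0,0,-0.01,0,0,0,0.3,0,0,-0.025,0,0,0,0.3,0,0,-0.04,0,0,0,0.3,0,0,-0.04,0,0,0,0.3,0,0,0,0,0,0,0.3])

```text
t: 13.5
eef_pos: [0.4937, 0.115, 0.1668]
eef_rot: [0.759, 0.651, 0.003, 0.002]
wrist_force: [0.1, -0.4, -1.2]
width: 0.0298
finger_force: 0.0
```

```bash
python3 - <<'E'
from h import *
print(get_obs()["t"],get_obs()["eef_pos"]); w=camera_model("wrist"); p,d=snapshot("wrist")
q=np.clip(p.astype(float)*1.6,0,255).astype(np.uint8); cv2.imwrite("pics/w5.png",q[:,:,::-1])
X=cloud(d,w).reshape(-1,3); m=(orange(p)>0).ravel(); B=np.c_[EX,EY,EZ]; Q=(X-O)@B*1000
P=Q[m&(Q[:,0]>-50)&(Q[:,0]<55)&(abs(Q[:,1])<46)&(abs(Q[:,2]-43)<2.5)]
c,*_=np.linalg.lstsq(np.c_[P[:,:2],np.ones(len(P))],P[:,2],rcond=None); print("plate slope deg",np.degrees(c[:2]),"z0",c[2])
for x in range(-70,-50,1):
    s=m&(abs(Q[:,0]-x)<.6)&(abs(Q[:,1])<12); print(x,round(np.median(Q[s,2]),1) if s.sum()>2 else None,end="; ")
E
```

```text
13.5 [0.49374579 0.11498535 0.1667858 ]
plate slope deg [0.10243622 0.01733181] z0 42.96020227595307
-70 None; -69 50.0; -68 50.3; -67 50.2; -66 50.0; -65 50.2; -64 49.9; -63 49.3; -62 47.4; -61 45.7; -60 43.8; -59 42.4; -58 40.4; -57 39.0; -56 38.9; -55 38.8; -54 41.6; -53 42.6; -52 42.9; -51 42.8;
```

View pics/w5.png

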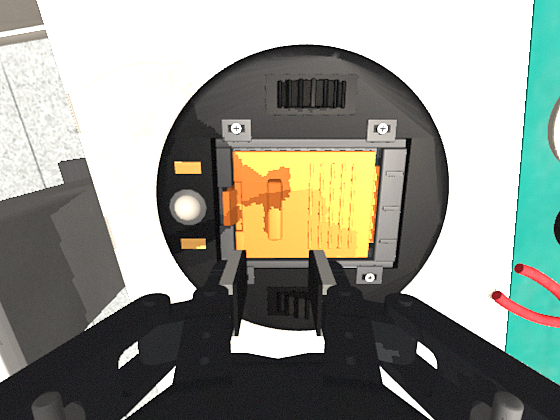

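The cover lies flat in the bay (cols 232–378), with the latch at (231,207) over its edge and the gripper clear.

```bash
python3 -c "
from station import *
print(finish_job())"
```

```text
the job is handed in; nothing more can be done
None
```

The battery cover is in: tongue home under the lip, plate flat on the ledges, latch snapped over its edge, and the gripper released and clear; it took about 13.5 s, and the highest force I read while fitting it was about 10 N.

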